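Wedge the mandrel block tight in its bench holder

TASK

Take the long pale wedge out of the rack, start it narrow end down in the slot between the mandrel block and the sloping wooden jaw of the bench holder, and let go of it. Then pick up the white maul and tap the wedge down with the flat end of its head, in light taps, until it stops going in and the block is locked firmly against the rubber-faced jaw, without hammering it so hard that the block is crushed. Finally stand the maul upright on its head on the bench again; leave the short red wedge and everything else where it is.

Things in the scene. Friction and masses are not known exactly. Their poses are not given: they have to be found in the camera images.
- holder: Wedge holder screwed to the bench: pale wooden base 156 x 124 x 15 mm with a sloping wooden jaw at its -x side and an aluminium jaw at its +x side; it clamps along its own x axis. Origin at the centre of the base's underside, z up. The base is cut through under the wedge, so the wedge does not bottom. Waxed wood: friction about 0.3.
- slope_foot (a point): On the holder, middle of the line where the sloping face of the brown wooden jaw meets the base's top, 15 mm above the bench; axes as the holder's. From here the face falls back 1 mm towards -x for every 6 mm of height, up to the jaw's top 55 mm above the bench. Cheeks 31 mm apart guide the wedge sideways (along y); they too end 52 mm above the bench.
- slot (a point): Mouth of the wedge slot: middle of the gap (about 8.5 mm) between the sloping jaw and the block, level with the block's top, 45 mm above the bench; axes as the holder's.
- back_jaw_place (a point): On the holder's base under the aluminium jaw (36 mm high), 15 mm above the bench. The jaw's rubber facing gives about 45 N per mm. The jaw is screwed fast in slotted holes, its face 21 to 24 mm from the holder's origin along +x, each time elsewhere and not measured: the depth at which the wedge comes tight varies by about 16 mm.
- pin_block: Beech block 42 x 90 x 30 mm with mandrels (74 mm high with them), loose on the base between the jaws, its axes along the holder's; origin at the centre of its underside. The wedge bears on its -x side. A wedge that still sinks under taps of 10 N is loose; one that stands still under taps of 14 to 20 N holds firmly; blows over 35 N crush the block.
- wedge: Pale beech wedge, 80 mm long (z), 24 wide (y), narrow end down in one of two rack pockets. Origin: middle of the narrow tip, 4 mm thick (6 mm from z = 7). Face x = +3 is flat; the other falls to -x by 1 mm per 6 mm of z, to x = -16.3 at the top, whose middle is x = -6.7, z = 80. In the slot its axes are parallel to the holder's. Grasp across the 24 mm, 15-30 below the top. 40 g.
- spare_wedge: Shorter wedge painted red, 62 mm long, otherwise of the same shape and axes, in the other pocket of the rack, 52 mm away along the wedges' x axis; it stays where it is. The dark wooden rack is 40 mm high, 112 x 60 mm, with pocket floors 8 mm above the bench.
- maul: Small maul standing upright on its head: white plastic head, a cylinder of 44 mm diameter and 55 mm height, and above it an upright round wooden handle 24 to 27 mm thick up to 138 mm. Origin at the centre of the flat underside of the head (the striking face), z up along the handle. About 250 g.
- pot_corks: Glass pot with corks, 68 mm across, 44 mm high, at the back; stays there. Origin at the centre of its underside.
- varnish_navy: Small navy-blue bottle with a white cap, 27 mm across, 62 mm high, at the back; stays there. Origin at the centre of its underside.
- epoxy_resin: Small yellow bottle with an orange cap, 29 mm across, 74 mm high, at the back; stays there. Origin at the centre of its underside.
- spool_1: Spool of red thread with black flanges, 33 mm across, 38 mm high, at the left; stays there. Origin at the centre of its underside.
- awl: Awl with a wooden handle, 168 mm long, lying at the left; stays there. Origin under its middle.
Mind the look-alikes: they are no part of the job. Of the things that look like the maul, take the one that is farthest from the robot's base at the start.

How it is judged (in metres and radians):
On the way, in this order (a step that is already met when the one before it is completed fails the run):
1. the wedge stands in the slot, narrow end down and below the block's top, let go of (y of wedge in the frame of holder between -0.005 and 0.005 m and x of wedge in the frame of holder between -0.032 and -0.014 m and angle between the x axis of wedge and the x axis of holder, either way round below 0.12 rad and height (world z) of wedge below 0.043 m and angle between wedge's own z axis and vertical below 0.2 rad and contact force between the fingers and wedge below 0.3 N), for 0.2 s.
2. the maul strikes the wedge (contact force between maul and wedge above 4 N).
At the end, for the whole second after the job is handed in: The pale wedge stands upright in the slot, narrow end at least 9 mm below the block's top, and presses on the block with 14 to 38 N by itself; the block lies flat on the base, within 12 mm of its middle; the maul stands upright on the bench, off the wedge; all at rest (y of wedge in the frame of holder between -0.005 and 0.005 m and x of wedge in the frame of holder between -0.032 and -0.014 m and angle between the x axis of wedge and the x axis of holder, either way round below 0.12 rad and contact force between wedge and pin_block between 14 and 38 N and height (world z) of wedge below 0.036 m and angle between wedge's own z axis and vertical below 0.06 rad and angle between each of pin_block, maul's own z axis and vertical below 0.05 rad and z of pin_block in the frame of holder below 0.018 m and y of pin_block in the frame of holder between -0.012 and 0.012 m and height (world z) of maul below 0.004 m and linear speed of maul below 0.02 m/s and linear speed of wedge below 0.01 m/s and contact force between maul and wedge below 0.1 N); the robot touches nothing.
It fails at once if the block is crushed: the wedge presses on it with more than 60 N (contact force between wedge and pin_block above 60 N).
It fails at once if the wedge is driven with the gripper instead of the maul (in the slot it presses on the block with more than 14 N while the fingers touch it) (contact force between the fingers and wedge above 1 N and contact force between wedge and pin_block above 14 N and height (world z) of wedge below 0.04 m).
It fails at once if the short red wedge is taken or knocked out of its place (distance of spare_wedge from where it was at the start of the episode above 0.02 m).
It fails at once if a bystander is moved by more than 2 cm (distance of any of pot_corks, varnish_navy, epoxy_resin, spool_1, awl from where it was at the start of the episode above 0.02 m).
It also fails if it takes over 59 s, if anything falls off the work surface, if the arm or the gripper's body presses on something with over 40 N, if the wrist force passes 120 N, or if a joint passes its speed limit or range.

ROBOT

A 6-joint arm with a two-finger parallel gripper is mounted at the origin on a cart in front of the work surface, level with it; the furniture and walls round the work are solid. World frame = base frame: x ahead of the robot, y to its left, z up, the work surface at z = 0. Lengths are in mm, angles in rad, forces in N, time in s.
With the tool pointing down it reaches from about 300 to 1000 mm from the base axis. Payload 5.1 kg.
Tool frame: the origin (TCP) lies at the very end of the fingers, on their centre line; the grasp point (between the pads) lies 19 mm behind it; x points along the fingers, z is the direction in which the jaws open and shut, and the axes are right-handed (so a half turn about x gives the same grasp; the last joint's range is limited). The gripper opens to 95 mm and grips with 3 to 60 N. Pads are 20 mm wide; open, the fingers measure 119 mm over their backs; the gripper's body (75 mm by 180 mm) begins 59 mm behind the grasp point.
Start: joints at [-1.288, 0.124, 1.65, -0, 1.367, -0.083], TCP at [232.47, -606.994, 192.756] pointing down, gripper open.
Joint ranges: [-2.61, 2.61], [-1.02, 2.33], [0.03, 2.71], [-1.35, 4.49], [0.32, 2.68], [-2.91, 2.91]. Speed limits (rad/s): [2.57, 2.57, 3.14, 3.14, 3.14, 3.14].

INTERFACE

Orientations are given as a rotation vector (axis times angle).
In Python, from rig import r, vision gives the robot as it stands.
- The arm moves only by the tool jog_arm, never from a script. Its arguments are lists of equal length, an entry for each row: "linear": the shift along the tool's x, y, z in mm, a list of three; "turn": the turn, a rotation vector about the tool's x, y, z in units of 8 degrees (1.0 is 8 degrees), a list of three; "jaw": the opening, from -1 (shut) to 1 (fully open). In form: {"linear": [[tx, ty, tz], ...], "turn": [[rx, ry, rz], ...], "jaw": [jaw, ...]}. A call has 1 to 8 rows; each row is the pose to reach, as a shift and turn from the pose commanded when the call began, along the tool's axes at that moment; what a row does not reach only later rows make up. A row lasts 1/10 s, in which the tool goes at most 50 mm and 8.59 degrees, less where a joint would pass 70% of its speed; a pose out of reach is approached as far as the arm can. A call with a gripper value outside its range is refused whole. The fingers move at their own pace and stop on an object; the grip force is fixed at half the most. Time passes only in rows, so rows that repeat a pose let the fingers close. It gives the time, the measured TCP pose, the force and the opening at its end, in the units of the state.
- r.get_obs(): the state, without advancing time (a new reading comes with each control period).
- vision.read_camera(name): name is "side" or "top" or "wrist"; returns a dict with "img" (420x560x3 uint8, red, green, blue), "camera_matrix" (3x3 intrinsics, pixels), "k1" (the pictures are not rectified: a ray, as slopes to the right and down, at radius r is drawn at 1 + k1 r^2 times it, then the intrinsics apply), "T" (4x4, takes a point from camera to world coordinates). Camera axes: x right, y down, z forward; pixel columns grow to the right and rows downward; lengths in mm; the calibration is good to about 2 mm. A picture is of the moment at which its call begins. There is no depth.
- r.hand_in(): hands the job in, once; it reports no verdict.
Trained networks look in the newest picture that a camera, given by its name, has taken for a name from the list of things; names that differ only in an ending like _2 or _b are one class to them, and where a whole thing is asked for, a point or a joint stands for the part that bears it (a point fixed in the world has none). Each returns a list of dicts, best first, with "p" (0 to 1); they miss things now and then, are a little off and sometimes report something else, mostly with a low value. They report only what shows in the picture. A call takes as long as a camera call. They do not tell look-alikes from the thing itself.
- vision.find_in(camera, label): "xy" ([column, row] in pixels, amid what is visible of it).
- vision.outline_of(camera, label): "mask" (420x560 bool, what is visible of it) and "xy" ([column, row] in pixels, amid what is visible of it).
The state is a dict: "clock": time; "joint_positions": joint angles; "joint_velocities": joint speeds; "joint_torque": joint torques, N m; "eef_pos": TCP position; "tool_rot": TCP orientation; "force": force on the tool from outside, world axes, zero at the start; "moment": the same for the moment, N m; "opening": finger opening in mm.
Only numpy, scipy, OpenCV 4.12 (cv2) and the standard library are available. Lean on these libraries where they do the work, as an engineer would, in place of code of your own. Each camera call takes 0.05 s, during which the arm holds its last target. There are 200 camera calls.

## Working session

There is one attempt and no reset: what is moved stays moved. The work goes in short steps, Python scripts to look and compute and a tool call to move; the robot and the scene stay as the last step left them, time stands still between calls to the robot, and variables do not carry over. Pictures are saved under pics/ and viewed, about 8 in all and at most 12, crops included, and the job is handed in when it is done.

Besides the shell and the picture viewer there is one more tool, called after "Request:" as a command line: name --argument value ..., lists and objects as JSON in quotes. jog_arm: Moves the arm, as the interface text tells. Its arguments: {"type":"object","properties":{"linear":{"type":"array","items":{"type":"array","items":{"type":"number"}}},"turn":{"type":"array","items":{"type":"array","items":{"type":"number"}}},"jaw":{"type":"array","items":{"type":"number"}}},"required":["linear","turn","jaw"]}

```bash
mkdir -p pics; ls; cat > h.py <<'E'
import numpy as np, cv2
from scipy.spatial.transform import Rotation as R
from rig import r, vision
def ray(c,uv):
    K=c["camera_matrix"];d=np.array([c["k1"],0,0,0,0],float)
    p=cv2.undistortPoints(np.array([[uv]],float),K,d)[0,0]
    return c["T"][:3,:3]@np.array([p[0],p[1],1]),c["T"][:3,3]
def at(c,uv,z):
    d,o=ray(c,uv); return o+d*(z-o[2])/d[2]
def px(c,P):
    P=np.atleast_2d(np.array(P,float)); T=np.linalg.inv(c["T"])
    return cv2.projectPoints(P,cv2.Rodrigues(T[:3,:3])[0],T[:3,3],c["camera_matrix"],np.array([c["k1"],0,0,0,0],float))[0][:,0]
def tri(*cu):
    A=np.zeros((3,3));b=np.zeros(3)
    for c,uv in cu:
        d,o=ray(c,uv);d=d/np.linalg.norm(d);M=np.eye(3)-np.outer(d,d);A+=M;b+=M@o
    return np.linalg.solve(A,b)
E
python3 - <<'E'
from h import *
np.set_printoptions(precision=1,suppress=True)
C={}
for n in("side","top"):
    C[n]=c=vision.read_camera(n); cv2.imwrite(f"pics/{n}0.png",c["img"][:,:,::-1])
    print(n,c["T"],c["camera_matrix"][0,0],c["k1"])
    for l in["holder","slot","slope_foot","back_jaw_place","pin_block","wedge","spare_wedge","maul"]:
        print(l,[(round(x["p"],2),np.round(x["xy"]).tolist(),at(c,x["xy"],45).round().tolist()) for x in vision.find_in(n,l)][:5])
o=r.get_obs();print(o)
E
```

```text
pics
side [[ -0.7  -0.6   0.4 143.7]
 [ -0.7   0.6  -0.4 444.6]
 [ -0.   -0.6  -0.8 901.5]
 [  0.    0.    0.    1. ]] 393.25987754675134 -0.006540387365072973
holder [(0.96, [224.0, 271.0], [501.0, 256.0, 45.0])]
slot [(0.57, [224.0, 264.0], [514.0, 244.0, 45.0])]
slope_foot [(0.59, [225.0, 268.0], [504.0, 250.0, 45.0])]
back_jaw_place [(0.69, [228.0, 267.0], [503.0, 244.0, 45.0])]
pin_block [(0.91, [221.0, 260.0], [527.0, 244.0, 45.0])]
wedge []
spare_wedge [(0.48, [310.0, 212.0], [463.0, -9.0, 45.0])]
maul [(0.94, [343.0, 218.0], [390.0, -52.0, 45.0]), (0.92, [340.0, 183.0], [466.0, -132.0, 45.0]), (0.82, [318.0, 242.0], [390.0, 45.0, 45.0]), (0.61, [328.0, 158.0], [545.0, -181.0, 45.0])]
top [[   0.    -1.     0.2  338.4]
 [  -1.    -0.    -0.    66.4]
 [   0.    -0.2   -1.  1153.3]
 [   0.     0.     0.     1. ]] 449.0948898485741 -0.10175536757811227
holder [(0.98, [209.0, 227.0], [514.0, 209.0, 45.0])]
slot [(0.96, [202.0, 231.0], [503.0, 227.0, 45.0])]
slope_foot [(0.88, [201.0, 228.0], [510.0, 229.0, 45.0])]
back_jaw_place [(0.89, [206.0, 227.0], [512.0, 215.0, 45.0]), (0.2, [199.0, 220.0], [531.0, 234.0, 45.0])]
pin_block [(0.15, [204.0, 228.0], [512.0, 222.0, 45.0])]
wedge [(0.45, [292.0, 222.0], [530.0, 0.0, 45.0])]
spare_wedge []
maul [(0.91, [348.0, 245.0], [472.0, -140.0, 45.0]), (0.77, [313.0, 276.0], [396.0, -51.0, 45.0]), (0.72, [271.0, 283.0], [377.0, 52.0, 45.0]), (0.67, [364.0, 214.0], [553.0, -182.0, 45.0])]
{'clock': 0.9, 'joint_positions': array([-1.3,  0.1,  1.7,  0. ,  1.4, -0.1]), 'joint_velocities': array([ 0.,  0.,  0., -0.,  0.,  0.]), 'joint_torque': array([  0. , -41.8, -36. ,   0.1,   0. ,   0. ]), 'eef_pos': array([ 232.5, -607. ,  192.8]), 'tool_rot': array([ 0.9,  1.4, -0.9]), 'force': array([ 0.2, -0. ,  0.2]), 'moment': array([-0., -0., -0.]), 'opening': 94.93529405636866}
```

View both.

```bash
python3 - <<'E'
import cv2
a=cv2.imread("pics/top0.png")[150:330,140:420];b=cv2.imread("pics/side0.png")[100:340,140:420]
cv2.imwrite("pics/t1.png",cv2.resize(a,(784,504),interpolation=cv2.INTER_CUBIC))
cv2.imwrite("pics/s1.png",cv2.resize(b,(700,600),interpolation=cv2.INTER_CUBIC))
E
```

```text
(no output)
```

View pics/t1.png

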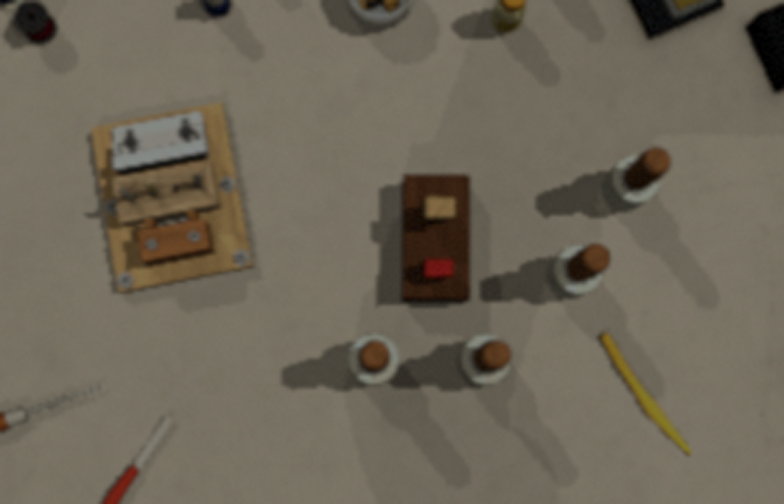

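View pics/s1.png

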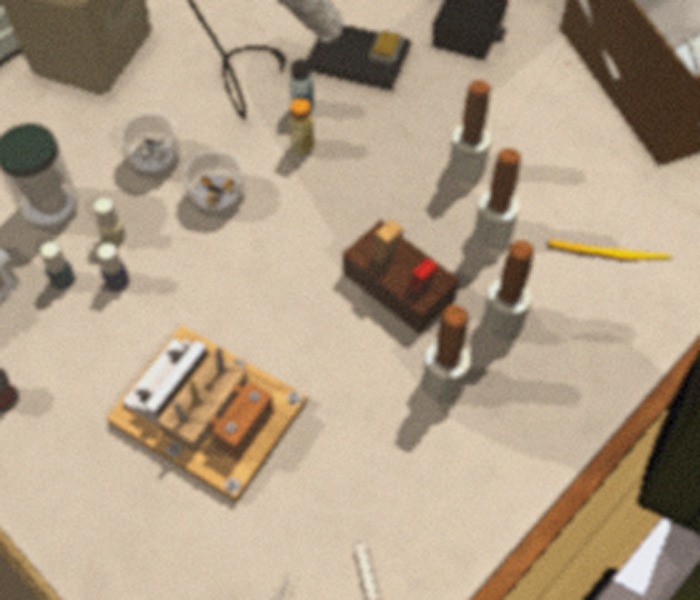

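```bash
cat >> h.py <<'E'
def down(yaw): # tool rot: x down, z (jaw) at world angle yaw
    z=np.array([np.cos(yaw),np.sin(yaw),0]);x=np.array([0,0,-1.]);return np.stack([x,np.cross(z,x),z],1)
def plan(pos,Rt,p0=None,R0=None):
    o=r.get_obs()
    p0=o["eef_pos"] if p0 is None else p0; R0=R.from_rotvec(o["tool_rot"]).as_matrix() if R0 is None else R0
    return (R0.T@(np.array(pos)-p0)).round(1), (R.from_matrix(R0.T@Rt).as_rotvec()/np.radians(8)).round(2)
E
python3 - <<'E'
from h import *
np.set_printoptions(precision=3,suppress=True)
o=r.get_obs();M=R.from_rotvec(o["tool_rot"]).as_matrix();print(M)
t=vision.read_camera("wrist");T=t["T"];print("cam in tool",M.T@(T[:3,3]-o["eef_pos"]),M.T@T[:3,:3],t["camera_matrix"][0,0])
for yaw in(np.pi/2,-np.pi/2): print(plan([500,-5,280],down(yaw)))
c=dict(t)
a=vision.read_camera("top");s=vision.read_camera("side")
for n in("top","side"):
  cc=a if n=="top" else s
  for l in("holder","wedge","maul"):
    for q in vision.outline_of(n,l):
      m=q["mask"];rr=cv2.minAreaRect(np.argwhere(m)[:,::-1].astype(np.float32));print(n,l,round(q["p"],2),q["xy"],m.sum(),rr)
      if l=="holder":
        print(np.array([at(cc,u,15) for u in cv2.boxPoints(rr)]))
# rough manual holder corners from top picture (crop/2.8 + offset)
for u in[(92,130),(222,103),(255,265),(115,290)]: print(at(a,[u[0]/2.8+140,u[1]/2.8+150],15))
print("wedge top",at(a,[440/2.8+140,207/2.8+150],88),"red",at(a,[438/2.8+140,268/2.8+150],70))
print("side maul top",tri((a,[655/2.8+140,161/2.8+150]),(s,[479/2.5+140,88/2.5+100])))
print("side wedge top",tri((a,[440/2.8+140,207/2.8+150]),(s,[389/2.5+140,233/2.5+100])))
E
```

```text
[[-0.     0.934  0.358]
 [ 0.     0.358 -0.934]
 [-1.     0.    -0.   ]]
cam in tool [-192.662   83.997   -0.253] [[ 0.    -0.297  0.955]
 [ 0.001 -0.955 -0.297]
 [ 1.     0.001  0.   ]] 296.24676042858357
(array([ -87.2,  465.2, -466.5]), array([-19.88,   0.  ,   0.  ]))
(array([ -87.2,  465.2, -466.5]), array([ 2.62,  0.  , -0.  ]))
top holder 0.83 [200.9, 230.6] 2326 ((200.0384521484375, 220.1923065185547), (61.97269821166992, 50.20573043823242), 78.69007110595703)
[[601.04  319.344  15.   ]
 [629.432 191.728  15.   ]
 [470.598 155.144  15.   ]
 [443.226 279.704  15.   ]]
top wedge 0.44 [292.9, 224.8] 87 ((296.0, 223.5), (7.0, 10.0), 90.0)
top maul 0.67 [311.1, 276.7] 308 ((312.0, 279.0), (18.0, 20.0), 90.0)
top maul 0.66 [350.1, 246.1] 316 ((346.2000427246094, 245.9000244140625), (16.099689483642578, 23.702320098876953), 63.43495178222656)
top maul 0.59 [364.8, 214.5] 389 ((367.0000305175781, 213.00003051757812), (16.970561981201172, 28.284271240234375), 45.0)
side holder 0.59 [224.5, 268.8] 2301 ((223.171142578125, 263.46978759765625), (61.4423942565918, 53.98738098144531), 34.9
[... 1004 characters left out ...]
 40.77095031738281), 9.462322235107422)
side maul 0.82 [318.9, 240.4] 536 ((318.9461669921875, 240.93080139160156), (17.4888973236084, 38.57480239868164), 7.125016689300537)
side maul 0.81 [343.6, 218.5] 557 ((345.1027526855469, 215.72604370117188), (18.024337768554688, 40.37919616699219), 20.556047439575195)
side maul 0.23 [224.4, 269.9] 2296 ((222.56861877441406, 263.3883972167969), (64.6605224609375, 51.42706298828125), 31.607501983642578)
[596.647 309.881  15.   ]
[624.351 189.689  15.   ]
[473.203 154.351  15.   ]
[448.119 281.028  15.   ]
wedge top [517.244  -8.727  88.   ] red [466.608  -8.488  70.   ]
side maul top [ 551.886 -187.164  127.89 ]
side wedge top [518.869 -10.369  72.549]
```

Request:
jog_arm --linear '[[-37,150,-140],[-37,473,-459],[-37,473,-459],[-37,473,-459],[-37,473,-459],[-37,473,-459],[-37,473,-459],[-37,473,-459]]' --turn '[[1,0,0],[2.62,0,0],[2.62,0,0],[2.62,0,0],[2.62,0,0],[2.62,0,0],[2.62,0,0],[2.62,0,0]]' --jaw '[0.2,0.2,0.2,0.2,0.2,0.2,0.2,0.2]'

```text
clock: 2.15
eef_pos: [401.2, -243.6, 218.2]
tool_rot: [1.21, 1.208, -1.209]
force: [0.9, 0.4, -0.2]
opening: 57.1
```

```bash
python3 - <<'E'
from h import *
print(plan([525,-9,140],down(-np.pi/2)),r.get_obs()["eef_pos"])
E
```

```text
(array([  78.2,  123.6, -234.7]), array([-0.  ,  0.  , -0.01])) [ 401.24769978 -243.60703397  218.21825573]
```

Request:
jog_arm --linear '[[0,40,-50],[0,80,-100],[0,123,-150],[0,123,-200],[0,123,-235],[40,123,-235],[78,123,-235],[78,123,-235]]' --turn '[[0,0,0],[0,0,0],[0,0,0],[0,0,0],[0,0,0],[0,0,0],[0,0,0],[0,0,0]]' --jaw '[0,0,0,0,0,0,0,0]'

```text
clock: 2.95
eef_pos: [519.5, -9.0, 133.7]
tool_rot: [1.203, 1.219, -1.216]
force: [-1.0, 0.5, -0.7]
opening: 47.4
```

```bash
python3 - <<'E'
from h import *
np.set_printoptions(precision=1,suppress=True)
w=vision.read_camera("wrist");cv2.imwrite("pics/w1.png",w["img"][:,:,::-1])
print(r.get_obs()["eef_pos"])
for l in("wedge","spare_wedge"):
  for q in vision.outline_of("wrist",l): print(l,q["p"],q["xy"],cv2.minAreaRect(np.argwhere(q["mask"])[:,::-1].astype(np.float32)))
E
```

```text
[521.6  -9.8 137.1]
wedge 0.6 [281.3, 211.9] ((280.5, 210.0), (36.0, 27.0), 90.0)
spare_wedge 0.73 [279.9, 252.9] ((280.5, 253.5), (27.0, 25.0), 90.0)
```

View pics/w1.png

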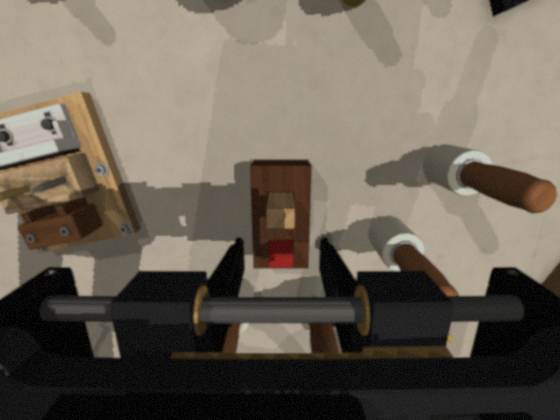

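```bash
cat >> h.py <<'E'
def wedgepts(L=80):
    t=-3-L/6; return np.array([[3,-12,L],[3,12,L],[t,12,L],[t,-12,L],[3,-12,32],[3,12,32],[-3-32/6,12,32],[-3-32/6,-12,32]])
def draw(c,name,box,sets,k):
    im=cv2.resize(c["img"][box[1]:box[3],box[0]:box[2],::-1],None,fx=k,fy=k,interpolation=cv2.INTER_CUBIC)
    for P,col in sets:
        for u in px(c,P): cv2.circle(im,tuple(int(v) for v in (u-np.array(box[:2])+.5)*k),3,col,-1)
    cv2.imwrite(name,im)
E
python3 - <<'E'
from h import *
w=vision.read_camera("wrist");o=r.get_obs();print(o["eef_pos"],o["clock"])
im=w["img"]
a=im[150:280,235:325,::-1]
big=cv2.resize(a,None,fx=4.4,fy=4.4,interpolation=cv2.INTER_CUBIC)
S=lambda u:tuple(int(v) for v in (u-np.array([235,150])+.5)*4.4)
b2=big.copy()
# top centre from image (280.5,217) at z=88
P=at(w,[280.5,217.5],88);print(P)
for y,img in((0,big),(np.pi,b2)):
    c,s=np.cos(y),np.sin(y);Rz=np.array([[c,-s,0],[s,c,0],[0,0,1]])
    X=(wedgepts()-[-6.7,0,80])@Rz.T+P
    for i,u in enumerate(px(w,X)): cv2.circle(img,S(u),3,(0,255,0) if i<4 else (255,100,0),-1)
cv2.imwrite("pics/w2.png",np.hstack([big,b2]))
E
```

```text
[525.33568027 -11.17707127 142.41870734] 3.15
[522.22745131 -10.07940096  88.        ]
```

View pics/w2.png

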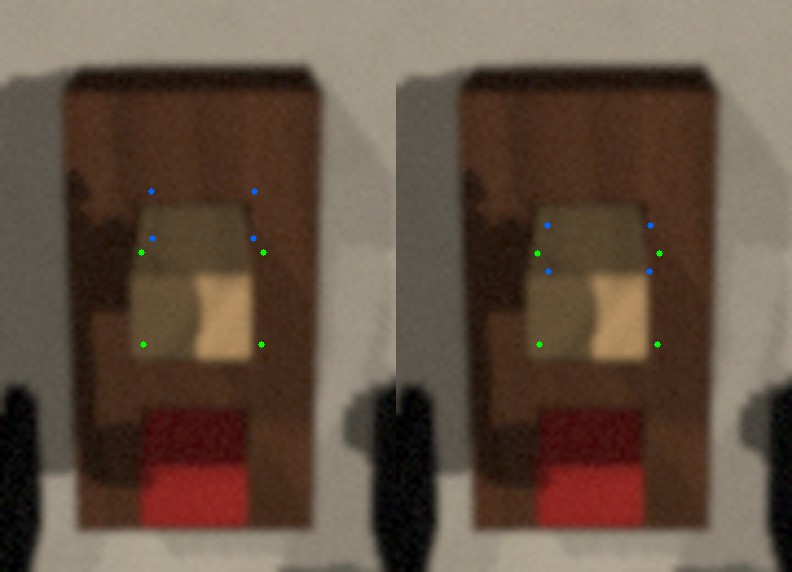

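Request:
jog_arm --linear '[[20,-5,0],[20,-5,0],[20,-5,0],[20,-5,0]]' --turn '[[0,0,0],[0,0,0],[0,0,0],[0,0,0]]' --jaw '[0,0,0,0]'

```text
clock: 3.55
eef_pos: [520.0, -10.9, 121.7]
tool_rot: [1.211, 1.207, -1.208]
force: [-0.0, -0.2, 0.9]
opening: 47.7
```

```bash
python3 - <<'E'
from h import *
np.set_printoptions(precision=2,suppress=True)
w=vision.read_camera("wrist");o=r.get_obs();print(o["eef_pos"],o["clock"])
print(plan([520,-8.5,51],down(-np.pi/2)))
for q in vision.outline_of("wrist","wedge"):
  ys,xs=np.nonzero(q["mask"]); print(q["p"],xs.min(),xs.max(),ys.min(),ys.max())
  g=cv2.cvtColor(w["img"],cv2.COLOR_RGB2GRAY).astype(int); print(g[ys.min()-4:ys.max()+6,int(np.median(xs))+5])
  print(at(w,[(xs.min()+xs.max())/2,ys.max()+.5],88), [px(w,[[527.9,-8.5,88],[508.7,-8.5,88],[518.3,3.5,88],[518.3,-20.5,88]])])
c=vision.read_camera("top")
E
```

```text
[519.89 -10.79 121.47] 3.6
(array([70.5, -0.1, -2.3]), array([-0.  ,  0.  , -0.02]))
0.85 263 293 197 236
[47 45 52 51 62 67 70 74 68 72 72 70 72 69 69 71 63 64 61 64 63 70 76 82
 80 76 72 78 75 75 76 75 79 82 81 77 79 76 78 77 76 66 56 52 53 55 50 54
 49]
[507.85  -8.01  88.  ] [array([[278.53, 213.47],
       [278.59, 235.55],
       [263.85, 224.64],
       [293.27, 224.64]])]
```

Request:
jog_arm --linear '[[35,0,-2.5],[70,0,-2.5],[70,0,-2.5],[70,0,-2.5],[70,0,-2.5],[70,0,-2.5],[70,0,-2.5]]' --turn '[[0,0,0],[0,0,0],[0,0,0],[0,0,0],[0,0,0],[0,0,0],[0,0,0]]' --jaw '[0,0,0,-1,-1,-1,-1]'

```text
clock: 4.4
eef_pos: [520.3, -8.1, 51.7]
tool_rot: [1.211, 1.206, -1.207]
force: [0.0, -0.1, 3.6]
opening: 23.2
```

Request:
jog_arm --linear '[[-45,0,0],[-95,0,-5],[-95,-15,-45],[-95,-30,-90],[-95,-45,-140],[-95,-62,-190],[-95,-80,-243],[-95,-80,-243]]' --turn '[[0,0,0],[0,0,0],[-0.3,0,0],[-0.6,0,0],[-1,0,0],[-1.5,0,0],[-1.5,0,0],[-1.5,0,0]]' --jaw '[-1,-1,-1,-1,-1,-1,-1,-1]'

```text
clock: 5.2
eef_pos: [437.2, 238.8, 145.6]
tool_rot: [1.051, 1.303, -1.048]
force: [-0.5, -0.1, -0.3]
opening: 23.5
```

Request:
jog_arm --linear '[[0,0,0],[0,0,0],[0,0,0]]' --turn '[[0,0,0],[0,0,0],[0,0,0]]' --jaw '[-1,-1,-1]'

```text
clock: 5.5
eef_pos: [439.4, 233.8, 144.9]
tool_rot: [1.055, 1.3, -1.055]
force: [0.3, -0.8, 0.5]
opening: 23.7
```

```bash
python3 - <<'E'
from h import *
np.set_printoptions(precision=2,suppress=True)
w=vision.read_camera("wrist");o=r.get_obs();print(o["eef_pos"],o["opening"])
np.savez("w3.npz",**{k:w[k] for k in("img","camera_matrix","k1","T")})
for l,z in(("slot",45),("slope_foot",15),("back_jaw_place",15),("pin_block",45),("holder",15)):
  for q in vision.find_in("wrist",l): print(l,q["p"],q["xy"],at(w,q["xy"],z))
cv2.imwrite("pics/w3.png",cv2.resize(w["img"][:,:,::-1],(800,600),interpolation=cv2.INTER_CUBIC))
E
```

```text
[439.44 233.76 144.8 ] 24.065946269615807
slot 0.91 [302.2, 76.6] [558.46 239.62  45.  ]
slot 0.22 [283.2, 247.4] [387.88 221.05  45.  ]
back_jaw_place 0.61 [299.1, 74.7] [563.34 241.88  15.  ]
pin_block 0.64 [301.3, 105.3] [533.85 234.8   45.  ]
holder 0.77 [296.4, 77.4] [560.29 243.98  15.  ]
```

View pics/w3.png

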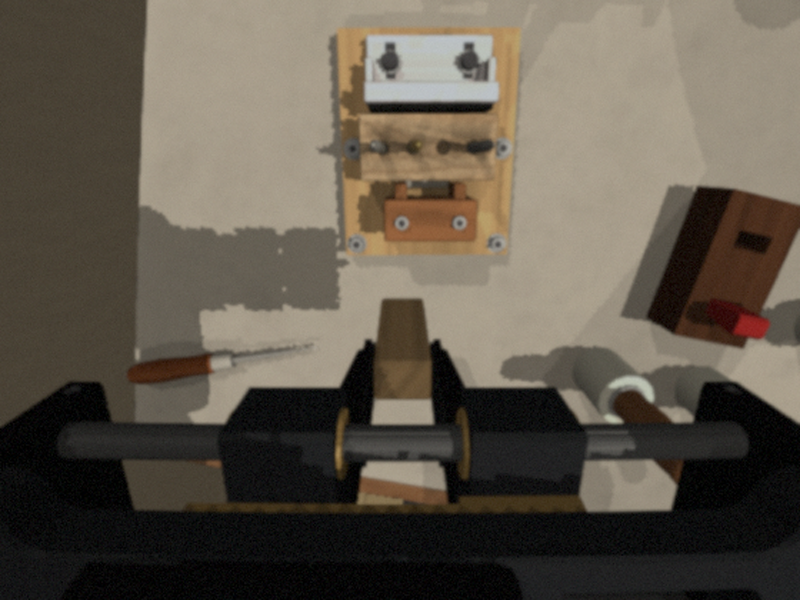

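```bash
cat >> h.py <<'E'
def Tz(x,y,yaw):
    c,s=np.cos(yaw),np.sin(yaw);return lambda P:(np.atleast_2d(P)@np.array([[c,s,0],[-s,c,0],[0,0,1]]))+[x,y,0]
E
python3 - <<'E'
from h import *
from scipy.optimize import least_squares
np.set_printoptions(precision=2,suppress=True)
w=dict(np.load("w3.npz"));w["k1"]=float(w["k1"])
k=1.4286
obs=np.array([(337,28),(520,28),(508,254),(349,254)])/k   # +x+y,+x-y,-x-y,-x+y
mod=np.array([(78,62,15),(78,-62,15),(-78,-62,15),(-78,62,15)],float)
f=lambda p:(px(w,Tz(*p)(mod))-obs).ravel()
s=least_squares(f,[535,234,.21]);print(s.x,s.fun)
H=Tz(*s.x)
Y=np.linspace(-45,45,7)
sets=[(H(mod),(0,255,0)),
 (H([[x,y,45] for x in(-21,21) for y in(-45,45)]),(255,0,0)),
 (H([[-34.0,y,55] for y in(-20,0,20)]),(0,0,255))]
x0,y0,x1,y1=230,10,370,185
draw(w,"pics/w4.png",(x0,y0,x1,y1),sets,4)
E
```

```text
[536.24 234.77   0.22] [ 0.26  0.4   0.64 -0.75 -0.24 -0.31 -0.79  0.82]
```

View pics/w4.png

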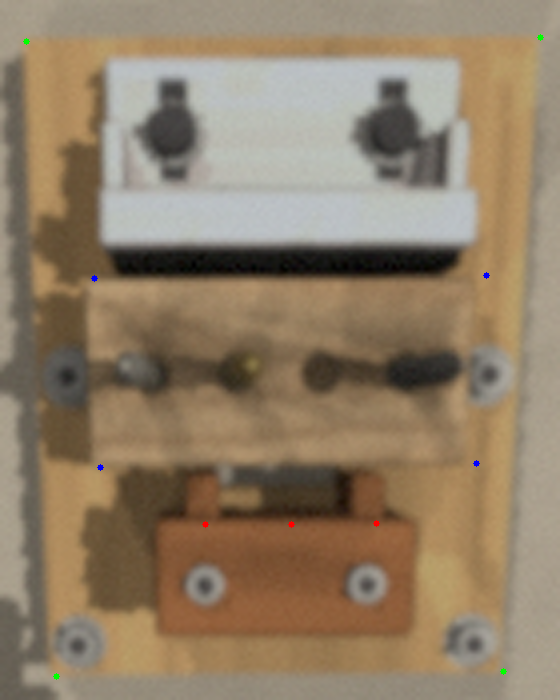

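```bash
python3 - <<'E'
from h import *
np.set_printoptions(precision=2,suppress=True)
w=dict(np.load("w3.npz"));w["k1"]=float(w["k1"])
u=lambda x,y:[x/4+230-.5,y/4+10-.5]
J=at(w,u(285.5,520),55);B=at(w,u(285,466),45)
print("jaw edge",J,"block edge",B)
c,s=np.cos(.22),np.sin(.22);M=np.array([[c,s],[-s,c]])
for n,P in(("J",J),("B",B)): print(n,M@(P[:2]-[536.24,234.77]))
tcp=np.array([439.44,233.76]);
# wedge in hand, tip at tcp + R*[dx,0], tip x = 525 vs tcp 520.3
W=Tz(tcp[0]+4.7*c,tcp[1]+4.7*s,.22)(wedgepts()+[0,0,0])+[0,0,144.8-43.7]
T=Tz(tcp[0]+4.7*c,tcp[1]+4.7*s,.22)([[3,-12,0],[3,12,0]])+[0,0,144.8-43.7]
print("top px800",px(w,W[:4])*1.4286,"tip",px(w,T)*1.4286)
draw(w,"pics/w5.png",(240,190,330,300),[(W[:4],(0,255,0)),(T,(0,0,255))],5)
E
```

```text
jaw edge [503.69 228.91  55.  ] block edge [515.38 231.08  45.  ]
J [-33.05   1.38]
B [-21.17   0.95]
top px800 [[431.82 359.75]
 [372.82 360.4 ]
 [374.34 402.07]
 [431.36 401.47]] tip [[422.62 299.5 ]
 [381.73 299.96]]
```

View pics/w5.png

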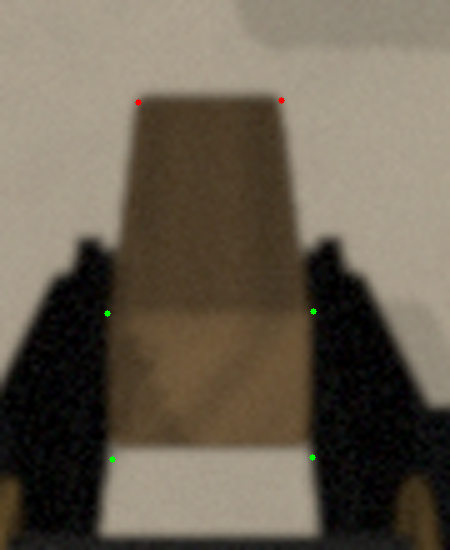

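```bash
python3 - <<'E'
from h import *
print(plan([506.7,229.4,145],down(-np.pi/2+.22)),plan([506.7,229.4,97],down(-np.pi/2+.22)))
E
```

```text
(array([-0.3, 65.1, 18.9]), array([-0.09,  0.  ,  0.  ])) (array([47.7, 65.1, 18.9]), array([-0.09,  0.  ,  0.  ]))
```

Request:
jog_arm --linear '[[0,35,10],[0,65,19],[0,65,19],[0,65,19],[24,65,19],[48,65,19],[48,65,19],[48,65,19]]' --turn '[[-0.09,0,0],[-0.09,0,0],[-0.09,0,0],[-0.09,0,0],[-0.09,0,0],[-0.09,0,0],[-0.09,0,0],[-0.09,0,0]]' --jaw '[-1,-1,-1,-1,-1,-1,-1,-1]'

```text
clock: 6.6
eef_pos: [505.4, 230.0, 96.7]
tool_rot: [1.043, 1.307, -1.045]
force: [0.5, -0.1, -1.0]
opening: 23.6
```

```bash
python3 - <<'E'
from h import *
np.set_printoptions(precision=2,suppress=True)
o=r.get_obs();print(o["eef_pos"],o["force"],plan([506.7,229.4,80],down(-np.pi/2+.22)))
w=vision.read_camera("wrist");s=vision.read_camera("side")
a=cv2.resize(w["img"][140:290,210:350,::-1],None,fx=4,fy=4,interpolation=cv2.INTER_CUBIC)
b=cv2.resize(s["img"][210:310,170:280,::-1],None,fx=3.6,fy=6*.6*0+3.6,interpolation=cv2.INTER_CUBIC)[:360]
b=cv2.copyMakeBorder(b,0,600-b.shape[0],0,0,cv2.BORDER_CONSTANT)[:, :230+166]
im=np.hstack([a[:600,:400+0] if 0 else cv2.resize(a,(400,430)),b[:430]]);cv2.imwrite("pics/w6.png",im)
E
```

```text
[505.35 230.03  96.68] [ 0.49 -0.11 -0.95] (array([16.7,  1.2,  0.9]), array([0.02, 0.  , 0.01]))
```

View pics/w6.png

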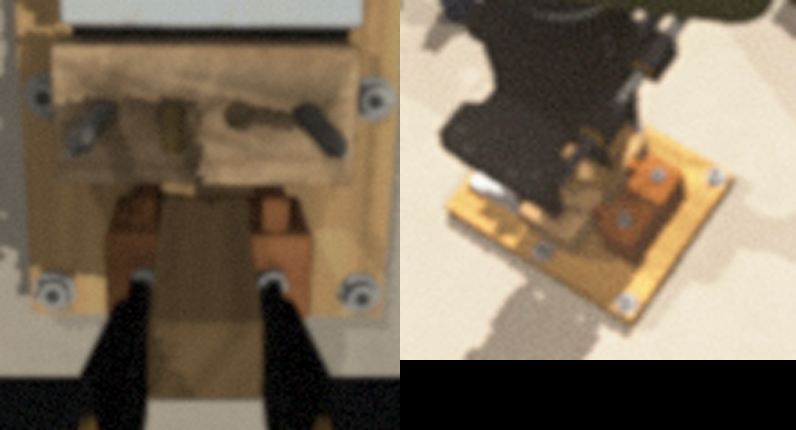

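Request:
jog_arm --linear '[[3,0.5,0.5],[6,0.5,0.5],[9,0.5,0.5],[12,0.5,0.5],[12,0.5,0.5],[12,0.5,0.5]]' --turn '[[0,0,0],[0,0,0],[0,0,0],[0,0,0],[0,0,0],[0,0,0]]' --jaw '[-1,-1,-1,-1,-1,-1]'

```text
clock: 7.3
eef_pos: [508.2, 230.1, 88.1]
tool_rot: [1.046, 1.305, -1.042]
force: [-3.8, -1.4, 12.7]
opening: 23.9
```

Request:
jog_arm --linear '[[-5,0,0],[-8,-1,0],[-8,-2.5,0],[-8,-2.5,0],[-8,-2.5,0],[-8,-2.5,0]]' --turn '[[0,0,0],[0,0,0],[0,0,0],[0,0,0],[0,0,0],[0,0,0]]' --jaw '[-1,-1,-1,-1,-1,-1]'

```text
clock: 7.9
eef_pos: [504.2, 229.0, 92.3]
tool_rot: [1.044, 1.306, -1.045]
force: [0.9, 0.6, -0.6]
opening: 24.0
```

```bash
python3 - <<'E'
from h import *
np.set_printoptions(precision=2,suppress=True)
w=vision.read_camera("wrist");o=r.get_obs();print(o["eef_pos"],o["force"],R.from_rotvec(o["tool_rot"]).as_matrix())
c,s=np.cos(.22),np.sin(.22);tcp=o["eef_pos"]
T=Tz(tcp[0]+4.7*c,tcp[1]+4.7*s,.22)([[2,-12,0],[2,12,0],[3,12,80],[3,-12,80],[-16.3,12,80],[-16.3,-12,80]])+[0,0,tcp[2]-43.7]
H=Tz(536.24,234.77,.22)([[-21,-44,45],[-21,46,45],[-33,21,55],[-33,-19,55]])
draw(w,"pics/w7.png",(215,140,345,290),[(T,(0,0,255)),(H,(0,255,0))],4)
E
```

```text
[504.26 228.98  92.39] [ 0.06  0.19 -0.71] [[-0.    0.98  0.22]
 [-0.    0.22 -0.98]
 [-1.   -0.    0.  ]]
```

View pics/w7.png

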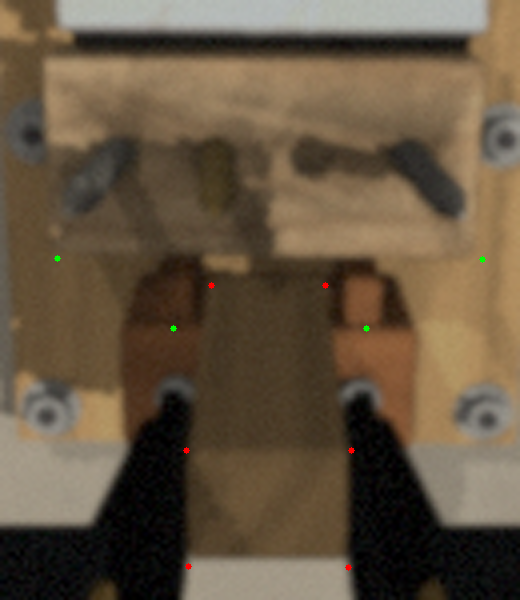

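Request:
jog_arm --linear '[[3,0,0],[6,0,0],[9,0,0],[12,0,0],[12,0,0],[12,0,0]]' --turn '[[0,0,0],[0,0,0],[0,0,0],[0,0,0],[0,0,0],[0,0,0]]' --jaw '[-1,-1,-1,-1,-1,-1]'

```text
clock: 8.55
eef_pos: [504.5, 229.1, 80.7]
tool_rot: [1.044, 1.306, -1.044]
force: [0.9, -0.1, -0.3]
opening: 23.7
```

Request:
jog_arm --linear '[[2,0,0],[4,0,0],[6,0,0],[6,0,0],[6,0,0]]' --turn '[[0,0,0],[0,0,0],[0,0,0],[0,0,0],[0,0,0]]' --jaw '[-1,-1,-1,-1,-1]'

```text
clock: 9.05
eef_pos: [505.2, 229.3, 75.0]
tool_rot: [1.045, 1.305, -1.043]
force: [3.8, 1.1, -1.3]
opening: 23.8
```

Request:
jog_arm --linear '[[0,0.7,0],[0,0.7,0],[0,0.7,0],[0,0.7,0],[0,0.7,0],[0,0.7,0]]' --turn '[[0,0,0],[0,0,0],[0,0,0],[0,0,0],[0,0,0],[0,0,0]]' --jaw '[-1,-0.2,-0.2,-0.2,-0.2,-0.2]'

```text
clock: 9.65
eef_pos: [504.9, 229.2, 74.6]
tool_rot: [1.044, 1.306, -1.045]
force: [0.3, -0.3, 0.2]
opening: 38.1
```

Request:
jog_arm --linear '[[0,0,0],[0,0,0],[-40,0,0],[-80,0,0],[-120,0,0],[-120,0,0],[-120,0,0],[-120,0,0]]' --turn '[[0,0,0],[0,0,0],[0,0,0],[0,0,0],[0,0,0],[0,0,0],[0,0,0],[0,0,0]]' --jaw '[-0.2,-0.2,-0.2,-0.2,-0.2,-0.2,-0.2,-0.2]'

```text
clock: 10.45
eef_pos: [504.3, 228.9, 193.2]
tool_rot: [1.043, 1.307, -1.046]
force: [-0.2, 0.1, -0.5]
opening: 37.8
```

```bash
python3 - <<'E'
from h import *
np.set_printoptions(precision=2,suppress=True)
w=vision.read_camera("wrist");o=r.get_obs();print(o["eef_pos"],o["force"])
c,s=np.cos(.22),np.sin(.22)
H=Tz(536.24,234.77,.22)
T=H(wedgepts()[:4]+[-24.5,1.2,30])
draw(w,"pics/w8.png",(205,100,355,270),[(T,(0,0,255))],3.5)
print(px(w,T))
s_=vision.read_camera("side");t_=vision.read_camera("top");print(px(s_,T),px(t_,T))
cv2.imwrite("pics/w8b.png",np.hstack([cv2.resize(s_["img"][220:310,170:270,::-1],None,fx=4,fy=4),cv2.resize(t_["img"][180:270,160:250,::-1],None,fx=4,fy=4)]))
E
```

```text
[504.08 228.85 192.68] [ 0.18  0.74 -0.49]
[[294.12 193.86]
 [269.18 193.79]
 [269.37 212.84]
 [293.82 212.9 ]]
[[227.99 243.62]
 [221.84 251.74]
 [228.89 255.78]
 [235.   247.55]] [[201.05 220.65]
 [191.06 222.67]
 [192.49 230.62]
 [202.51 228.58]]
```

View pics/w8.png

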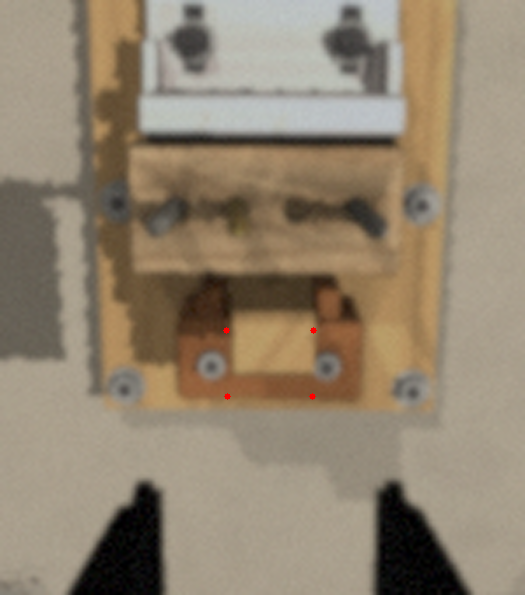

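Request:
jog_arm --linear '[[0,-12,48],[0,-24,96],[0,-37,144],[0,-49,192],[0,-62,240],[0,-74,288],[0,-86,336],[0,-98,384]]' --turn '[[0,0,0],[0,0,0],[0,0,0],[0,0,0],[0,0,0],[0,0,0],[0,0,0],[0,0,0]]' --jaw '[0,0,0,0,0,0,0,0]'

```text
clock: 11.4
eef_pos: [493.2, -168.7, 193.7]
tool_rot: [1.044, 1.307, -1.045]
force: [1.0, -0.2, -0.2]
opening: 47.5
```

Request:
jog_arm --linear '[[0,-7,30],[0,-7,30],[0,-7,30],[0,-7,30],[0,-7,30]]' --turn '[[0,0,0],[0,0,0],[0,0,0],[0,0,0],[0,0,0]]' --jaw '[0,0,0,0,0]'

```text
clock: 11.9
eef_pos: [493.9, -196.5, 194.5]
tool_rot: [1.043, 1.307, -1.043]
force: [0.3, -0.6, 0.8]
opening: 47.7
```

```bash
python3 - <<'E'
from h import *
np.set_printoptions(precision=2,suppress=True)
w=vision.read_camera("wrist");o=r.get_obs();print(o["eef_pos"],o["force"])
np.savez("w9.npz",**{k:w[k] for k in("img","camera_matrix","k1","T")})
for q in vision.outline_of("wrist","maul"):
  ys,xs=np.nonzero(q["mask"]);print(q["p"],q["xy"],xs.min(),xs.max(),ys.min(),ys.max(),at(w,q["xy"],70))
P=[[552,-187,0],[552,-187,55],[552,-187,138],[472,-145,0]];print(px(w,P))
draw(w,"pics/w9.png",(200,20,560,280),[(P,(0,0,255))],2.2)
E
```

```text
[ 493.98 -196.53  194.62] [ 0.1  -0.17  0.26]
0.88 [63.8, 235.1] 0 110 200 270 [388.23  42.62  70.  ]
0.68 [141.9, 250.3] 101 178 216 290 [389.94 -50.41  70.  ]
0.67 [222.1, 199.4] 194 247 172 234 [ 473.11 -133.22   70.  ]
0.62 [286.9, 136.9] 264 303 118 160 [ 555.36 -188.09   70.  ]
[[284.52 135.4 ]
 [285.   138.75]
 [286.1  146.52]
 [240.61 187.78]]
```

View pics/w9.png

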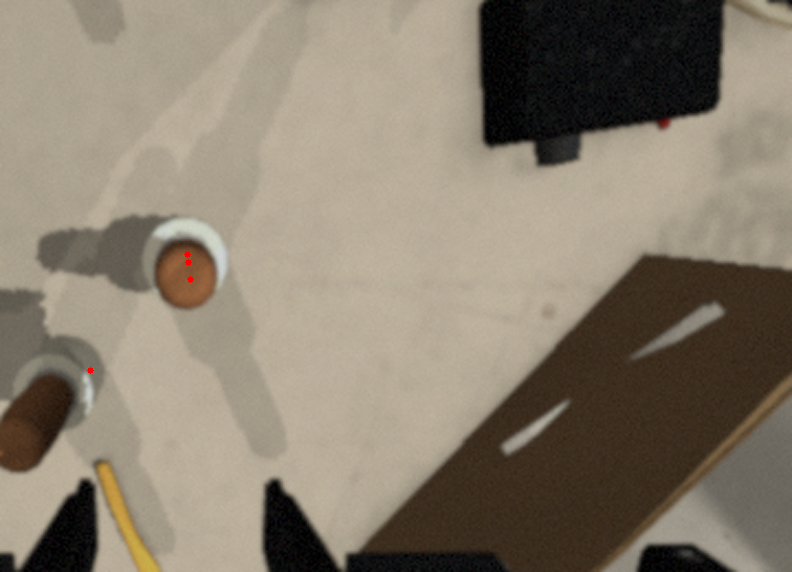

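```bash
python3 - <<'E'
from h import *
np.set_printoptions(precision=2,suppress=True)
w=dict(np.load("w9.npz"));w["k1"]=float(w["k1"])
print(at(w,[186/2.2+199.5,276/2.2+19.5],138),at(w,[186/2.2+199.5,218/2.2+19.5],55))
P=at(w,[186/2.2+199.5,276/2.2+19.5],138)
print(plan([P[0],P[1],71],down(-np.pi/2+.22)))
E
```

```text
[ 552.86 -185.05  138.  ] [ 572.53 -181.19   55.  ]
(array([123.7,  59.9,   1.8]), array([ 0.03, -0.  , -0.  ]))
```

Request:
jog_arm --linear '[[0,40,2],[0,59,2],[0,59,2],[30,59,2],[75,59,2],[120,59,2],[123,59,2],[123,59,2]]' --turn '[[0,0,0],[0,0,0],[0,0,0],[0,0,0],[0,0,0],[0,0,0],[0,0,0],[0,0,0]]' --jaw '[0,0,0,0,0,0,0,0]'

```text
clock: 12.8
eef_pos: [550.8, -186.2, 71.3]
tool_rot: [1.044, 1.309, -1.045]
force: [0.4, 0.3, -0.3]
opening: 47.6
```

Request:
jog_arm --linear '[[0,0,0],[0,0,0],[0,0,0],[0,0,0],[0,0,0],[0,0,0]]' --turn '[[0,0,0],[0,0,0],[0,0,0],[0,0,0],[0,0,0],[0,0,0]]' --jaw '[0,-1,-1,-1,-1,-1]'

```text
clock: 13.4
eef_pos: [552.6, -186.7, 73.0]
tool_rot: [1.045, 1.305, -1.043]
force: [-0.5, 1.9, 5.3]
opening: 26.1
```

Request:
jog_arm --linear '[[-45,0,0],[-90,0,0],[-140,3,-30],[-140,8,-75],[-140,13,-120],[-140,18,-165],[-140,23,-210],[-140,28,-255]]' --turn '[[0,0,0],[0,0,0],[0,0,0],[0,0,0],[0,0,0],[0,0,0],[0,0,0],[0,0,0]]' --jaw '[-1,-1,-1,-1,-1,-1,-1,-1]'

```text
clock: 14.2
eef_pos: [521.8, 69.7, 210.3]
tool_rot: [1.043, 1.307, -1.046]
force: [1.0, 0.4, -4.4]
opening: 26.1
```

Request:
jog_arm --linear '[[0,5,-45],[0,10,-90],[0,14,-125],[0,17,-150],[0,18,-160],[0,18,-160],[0,18,-160],[0,18,-160]]' --turn '[[0,0,0],[0,0,0],[0,0,0],[0,0,0],[0,0,0],[0,0,0],[0,0,0],[0,0,0]]' --jaw '[-1,-1,-1,-1,-1,-1,-1,-1]'

```text
clock: 15.0
eef_pos: [505.5, 227.0, 211.4]
tool_rot: [1.045, 1.305, -1.046]
force: [0.0, 0.6, -3.1]
opening: 26.4
```

```bash
python3 - <<'E'
from h import *
np.set_printoptions(precision=2,suppress=True)
o=r.get_obs();print(o["eef_pos"],o["force"],o["opening"],plan([505.5,229.2,192],down(-np.pi/2+.22)))
E
```

```text
[505.54 227.01 211.43] [ 0.03  0.58 -3.11] 26.355392663909925 (array([19.4,  0.5, -2.2]), array([0., 0., 0.]))
```

Request:
jog_arm --linear '[[10,0,-2],[20,0,-2],[24,0,-2],[24,0,-2],[24,0,-2]]' --turn '[[0,0,0],[0,0,0],[0,0,0],[0,0,0],[0,0,0]]' --jaw '[-1,-1,-1,-1,-1]'

```text
clock: 15.5
eef_pos: [504.9, 230.1, 187.5]
tool_rot: [1.044, 1.306, -1.045]
force: [0.1, 0.0, -2.2]
opening: 25.9
```

Request:
jog_arm --linear '[[2,0,0],[4,0,0],[6,0,0],[6,0,0]]' --turn '[[0,0,0],[0,0,0],[0,0,0],[0,0,0]]' --jaw '[-1,-1,-1,-1]'

```text
clock: 15.9
eef_pos: [504.7, 230.2, 181.4]
tool_rot: [1.044, 1.306, -1.045]
force: [-0.0, 0.1, -2.7]
opening: 25.7
```

Request:
jog_arm --linear '[[2,0,0],[4,0,0],[5,0,0],[5,0,0]]' --turn '[[0,0,0],[0,0,0],[0,0,0],[0,0,0]]' --jaw '[-1,-1,-1,-1]'

```text
clock: 16.3
eef_pos: [504.8, 230.2, 176.4]
tool_rot: [1.044, 1.306, -1.045]
force: [-0.7, 0.5, -2.6]
opening: 26.1
```

Request:
jog_arm --linear '[[2,0,0],[3,0,0],[3,0,0],[3,0,0]]' --turn '[[0,0,0],[0,0,0],[0,0,0],[0,0,0]]' --jaw '[-1,-1,-1,-1]'

```text
clock: 16.7
eef_pos: [504.9, 230.2, 173.7]
tool_rot: [1.044, 1.306, -1.044]
force: [-0.2, -0.4, -2.8]
opening: 25.6
```

Request:
jog_arm --linear '[[2,0,0],[3,0,0],[3,0,0],[3,0,0]]' --turn '[[0,0,0],[0,0,0],[0,0,0],[0,0,0]]' --jaw '[-1,-1,-1,-1]'

```text
clock: 17.1
eef_pos: [504.9, 230.2, 170.7]
tool_rot: [1.044, 1.306, -1.044]
force: [-0.4, -0.8, -2.6]
opening: 25.6
```

Request:
jog_arm --linear '[[2,0,0],[3,0,0],[3,0,0],[3,0,0]]' --turn '[[0,0,0],[0,0,0],[0,0,0],[0,0,0]]' --jaw '[-1,-1,-1,-1]'

```text
clock: 17.5
eef_pos: [505.5, 230.5, 168.9]
tool_rot: [1.045, 1.305, -1.043]
force: [-1.8, -0.0, 3.7]
opening: 25.9
```

Request:
jog_arm --linear '[[1,0,0],[2,0,0],[2,0,0],[2,0,0]]' --turn '[[0,0,0],[0,0,0],[0,0,0],[0,0,0]]' --jaw '[-1,-1,-1,-1]'

```text
clock: 17.9
eef_pos: [506.0, 230.6, 168.0]
tool_rot: [1.046, 1.304, -1.042]
force: [-1.9, -0.3, 8.4]
opening: 25.8
```

Request:
jog_arm --linear '[[1,0,0],[1.5,0,0],[1.5,0,0],[1.5,0,0]]' --turn '[[0,0,0],[0,0,0],[0,0,0],[0,0,0]]' --jaw '[-1,-1,-1,-1]'

```text
clock: 18.3
eef_pos: [506.5, 230.8, 167.7]
tool_rot: [1.047, 1.303, -1.04]
force: [-1.9, -0.4, 11.4]
opening: 25.9
```

Request:
jog_arm --linear '[[-4,0,0],[-8,0,0],[-8,0,0],[-8,0,0]]' --turn '[[0,0,0],[0,0,0],[0,0,0],[0,0,0]]' --jaw '[-1,-1,-1,-1]'

```text
clock: 18.7
eef_pos: [504.4, 230.0, 171.2]
tool_rot: [1.043, 1.307, -1.046]
force: [-0.2, 0.6, -3.8]
opening: 25.8
```

Request:
jog_arm --linear '[[4,0,0],[8,0,0],[8,0,0],[8,0,0],[8,0,0]]' --turn '[[0,0,0],[0,0,0],[0,0,0],[0,0,0],[0,0,0]]' --jaw '[-1,-1,-1,-1,-1]'

```text
clock: 19.2
eef_pos: [506.2, 230.6, 167.0]
tool_rot: [1.046, 1.304, -1.041]
force: [-2.2, -0.5, 7.2]
opening: 26.1
```

Request:
jog_arm --linear '[[-5,0,0],[-5,0,0],[-1,0,0],[2,0,0],[2,0,0],[2,0,0]]' --turn '[[0,0,0],[0,0,0],[0,0,0],[0,0,0],[0,0,0],[0,0,0]]' --jaw '[-1,-1,-1,-1,-1,-1]'

```text
clock: 19.8
eef_pos: [507.0, 230.9, 166.4]
tool_rot: [1.048, 1.303, -1.04]
force: [-1.2, -0.2, 13.2]
opening: 26.1
```

Request:
jog_arm --linear '[[-6,0,0],[-6,0,0],[-2,0,0],[1,0,0],[1,0,0],[1,0,0]]' --turn '[[0,0,0],[0,0,0],[0,0,0],[0,0,0],[0,0,0],[0,0,0]]' --jaw '[-1,-1,-1,-1,-1,-1]'

```text
clock: 20.4
eef_pos: [507.2, 231.0, 166.0]
tool_rot: [1.048, 1.303, -1.039]
force: [-2.9, -0.9, 16.6]
opening: 26.2
```

Request:
jog_arm --linear '[[-6,0,0],[-6,0,0],[-2,0,0],[1,0,0],[1,0,0],[1,0,0]]' --turn '[[0,0,0],[0,0,0],[0,0,0],[0,0,0],[0,0,0],[0,0,0]]' --jaw '[-1,-1,-1,-1,-1,-1]'

```text
clock: 21.0
eef_pos: [507.6, 231.2, 165.8]
tool_rot: [1.049, 1.302, -1.038]
force: [-3.5, -0.7, 19.6]
opening: 26.1
```

Request:
jog_arm --linear '[[-6,0,0],[-6,0,0],[-3,0,0],[0,0,0],[0,0,0],[0,0,0]]' --turn '[[0,0,0],[0,0,0],[0,0,0],[0,0,0],[0,0,0],[0,0,0]]' --jaw '[-1,-1,-1,-1,-1,-1]'

```text
clock: 21.6
eef_pos: [507.5, 231.1, 165.6]
tool_rot: [1.049, 1.302, -1.038]
force: [-3.8, -1.4, 19.4]
opening: 26.2
```

Request:
jog_arm --linear '[[-6,0,0],[-6,0,0],[-3,0,0],[0,0,0],[0,0,0],[0,0,0]]' --turn '[[0,0,0],[0,0,0],[0,0,0],[0,0,0],[0,0,0],[0,0,0]]' --jaw '[-1,-1,-1,-1,-1,-1]'

```text
clock: 22.2
eef_pos: [507.5, 231.1, 165.6]
tool_rot: [1.048, 1.302, -1.038]
force: [-3.0, -0.8, 21.2]
opening: 26.3
```

Request:
jog_arm --linear '[[-25,0,0],[-55,0,0],[-55,-5,45],[-55,-10,90],[-55,-15,135],[-55,-20,180],[-55,-25,225],[-55,-30,270]]' --turn '[[0,0,0],[0,0,0],[0,0,0],[0,0,0],[0,0,0],[0,0,0],[0,0,0],[0,0,0]]' --jaw '[-1,-1,-1,-1,-1,-1,-1,-1]'

```text
clock: 23.0
eef_pos: [533.7, -41.4, 212.3]
tool_rot: [1.043, 1.31, -1.046]
force: [0.4, 1.0, -3.1]
opening: 26.2
```

Request:
jog_arm --linear '[[0,-4,40],[0,-8,80],[0,-12,120],[0,-15,146],[0,-15,146],[40,-15,146],[80,-15,146],[80,-15,146]]' --turn '[[0,0,0],[0,0,0],[0,0,0],[0,0,0],[0,0,0],[0,0,0],[0,0,0],[0,0,0]]' --jaw '[-1,-1,-1,-1,-1,-1,-1,-1]'

```text
clock: 23.8
eef_pos: [546.7, -182.3, 125.9]
tool_rot: [1.043, 1.323, -1.05]
force: [-1.8, 0.8, -4.3]
opening: 26.0
```

Request:
jog_arm --linear '[[0,0,0],[0,0,0]]' --turn '[[0,0,0],[0,0,0]]' --jaw '[-1,-1]'

```text
clock: 24.0
eef_pos: [553.9, -185.5, 137.4]
tool_rot: [1.044, 1.303, -1.042]
force: [-0.6, -0.8, -2.1]
opening: 26.0
```

Request:
jog_arm --linear '[[25,0,0],[45,0,0],[53,0,0],[53,0,0],[53,0,0],[53,0,0]]' --turn '[[0,0,0],[0,0,0],[0,0,0],[0,0,0],[0,0,0],[0,0,0]]' --jaw '[-1,-1,-1,-1,-1,-1]'

```text
clock: 24.6
eef_pos: [553.9, -186.0, 84.3]
tool_rot: [1.044, 1.303, -1.043]
force: [-1.0, -0.2, -3.5]
opening: 26.0
```

Request:
jog_arm --linear '[[4,0,0],[7,0,0],[9,0,0],[9,0,0],[9,0,0]]' --turn '[[0,0,0],[0,0,0],[0,0,0],[0,0,0],[0,0,0]]' --jaw '[-1,-1,-1,-1,-1]'

```text
clock: 25.1
eef_pos: [552.7, -185.5, 73.5]
tool_rot: [1.044, 1.306, -1.044]
force: [-0.7, 0.2, -0.6]
opening: 26.0
```

Request:
jog_arm --linear '[[1,0,0],[2,0,0],[2,0,0],[2,0,0]]' --turn '[[0,0,0],[0,0,0],[0,0,0],[0,0,0]]' --jaw '[-1,-1,-1,-1]'

```text
clock: 25.5
eef_pos: [553.6, -185.7, 73.5]
tool_rot: [1.045, 1.304, -1.043]
force: [-2.5, 1.4, 8.6]
opening: 26.0
```

Request:
jog_arm --linear '[[-1.5,0,0],[-1.5,0,0],[-1.5,0,0],[-1.5,0,0],[-1.5,0,0],[-1.5,0,0]]' --turn '[[0,0,0],[0,0,0],[0,0,0],[0,0,0],[0,0,0],[0,0,0]]' --jaw '[-1,-1,0,0,0,0]'

```text
clock: 26.1
eef_pos: [552.5, -185.5, 72.4]
tool_rot: [1.044, 1.306, -1.044]
force: [-0.0, -0.0, -0.7]
opening: 46.6
```

Request:
jog_arm --linear '[[0,0,0],[-30,0,0],[-75,0,0],[-122,0,0],[-122,-40,-20],[-122,-80,-60],[-122,-85,-105],[-122,-85,-150]]' --turn '[[0,0,0],[0,0,0],[0,0,0],[0,0,0],[0,0,0],[0,0,0],[0,0,0],[0,0,0]]' --jaw '[0,0,0,0,0,0,0,0]'

```text
clock: 26.9
eef_pos: [435.0, -57.2, 194.7]
tool_rot: [1.046, 1.304, -1.046]
force: [0.2, -0.5, 0.5]
opening: 47.3
```

Request:
jog_arm --linear '[[0,5,-45],[0,10,-90],[0,15,-135],[0,20,-180],[0,25,-225],[0,27,-265],[0,27,-265],[0,27,-265]]' --turn '[[0,0,0],[0,0,0],[0,0,0],[0,0,0],[0,0,0],[0,0,0],[0,0,0],[0,0,0]]' --jaw '[0,0,0,0,0,0,0,0]'

```text
clock: 27.7
eef_pos: [404.4, 207.1, 194.6]
tool_rot: [1.042, 1.307, -1.043]
force: [-0.3, -0.5, -0.7]
opening: 47.5
```

```bash
python3 - <<'E'
from h import *
np.set_printoptions(precision=2,suppress=True)
r_=r.get_obs();print(r_["eef_pos"])
w=vision.read_camera("wrist");s=vision.read_camera("side")
H=Tz(536.24,234.77,.22); T=H(wedgepts()[:4]+[-24,1.2,13.5]);M=np.array([[552.5,-186,0],[552.5,-186,138]])
draw(w,"pics/a.png",(190,60,370,270),[(T,(0,0,255))],2.85)
draw(s,"pics/b.png",(270,110,370,210),[(M,(0,0,255))],2.4)
draw(s,"pics/c.png",(180,210,280,310),[(T,(0,0,255))],2.4)
a,b,c=[cv2.imread(f"pics/{k}.png") for k in"abc"]
R_=np.vstack([b,c]);h=a.shape[0];R_=cv2.copyMakeBorder(R_,0,max(0,h-R_.shape[0]),0,0,cv2.BORDER_CONSTANT)[:h]
cv2.imwrite("pics/fin.png",np.hstack([a,R_]));print(a.shape,px(w,T),px(s,M))
E
```

```text
[404.37 207.06 194.64]
(598, 513, 3) [[295.72  81.34]
 [269.71  81.19]
 [269.82 103.19]
 [295.35 103.33]] [[326.06 165.69]
 [331.26 132.58]]
```

View pics/fin.png

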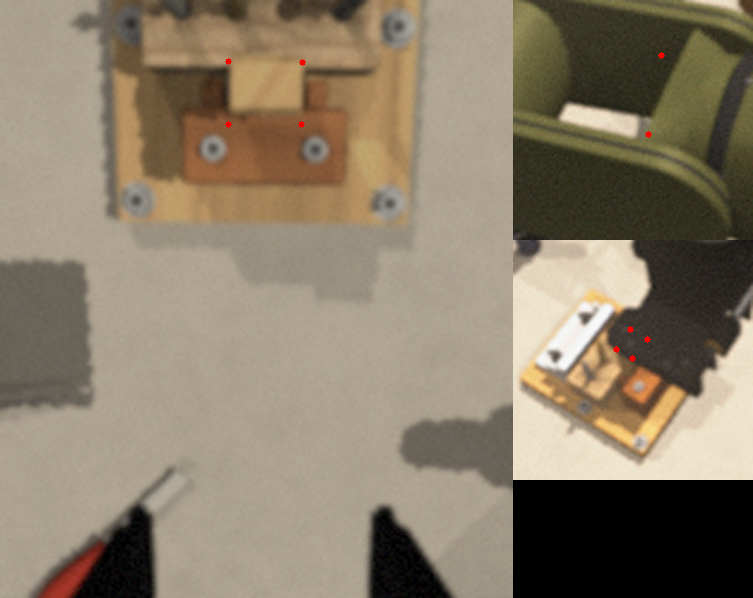

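```bash
python3 - <<'E'
from h import *
t=vision.read_camera("top")
for l in("maul","spare_wedge","wedge"): print(l,[(round(q["p"],2),q["xy"],int(q["mask"].sum()),cv2.minAreaRect(np.argwhere(q["mask"])[:,::-1].astype(np.float32))) for q in vision.outline_of("top",l)])
a=cv2.imread("pics/top0.png");b=t["img"][:,:,::-1]
for n,(x0,y0,x1,y1) in dict(maul=(350,195,385,230),rack=(283,212,308,257)).items():
    print(n,cv2.absdiff(a[y0:y1,x0:x1],np.ascontiguousarray(b[y0:y1,x0:x1])).mean())
p=cv2.matchTemplate(np.ascontiguousarray(b[190:240,345:390]),np.ascontiguousarray(a[198:230,354:382]),cv2.TM_CCOEFF_NORMED);print(cv2.minMaxLoc(p))
print(r.get_obs()["force"],r.get_obs()["clock"])
E
```

```text
maul [(0.93, [368.0, 216.6], 410, ((367.5, 215.5), (18.384775161743164, 28.284271240234375), 45.0)), (0.8, [347.1, 247.2], 337, ((346.2000427246094, 245.9000244140625), (16.994115829467773, 24.59674644470215), 63.43495178222656)), (0.65, [273.1, 284.1], 238, ((272.5, 278.0), (16.0, 17.0), 90.0)), (0.61, [312.0, 275.3], 289, ((312.5, 278.5), (17.0, 19.0), 90.0)), (0.45, [216.0, 149.3], 114, ((216.5, 148.0), (14.0, 9.0), 90.0))]
spare_wedge [(0.64, [298.8, 245.3], 73, ((296.0, 245.0), (6.0, 10.0), 90.0))]
wedge [(0.32, [206.3, 205.5], 1366, ((200.7982940673828, 219.9661865234375), (60.03850173950195, 47.97334671020508), 78.95906829833984))]
maul 17.647074829931974
rack 10.50162962962963
(-0.2313580960035324, 0.9741714596748352, (1, 3), (9, 11))
[0.41796769 0.43828666 0.67520122] 28.0
```

```bash
python3 -c "
from rig import r
print(r.hand_in())"
```

```text
the job is handed in; nothing more can be done
None
```

I handed the job in at 28 s on the robot's clock. The pale wedge is tapped home in the slot, and the far maul is back on its head near its starting spot. `hand_in` gave no verdict, so success is not confirmed.

- **Starting the wedge:** The first descent caught the block's top edge with about 13 N, which is allowed. I lifted, shifted about 2.5 mm away from the block and started the wedge cleanly before letting go. The step-1 pose was judged from a single wrist view.
- **Choosing the maul:** Of the four mauls, I used the one about 585 mm from the base, at roughly (552, -186) mm. It is the farthest.
- **Driving it in:** The wedge sank about 3.4 mm under taps rising to 22–24 N. The last two taps at that depth did not move it, and all readings stayed under the 35 N blow limit.
- **Clamping force:** I estimate 25–30 N on the block, from how far the wedge sank and the tap force. It was not measured directly; the allowed range is 14–38 N.
- **Last checks:**
  - The wrist picture shows the wedge seated upright with its tip about 14 mm above the bench.
  - The red wedge is still in its pocket.
  - The arm reads no contact force.

**Checks that disagreed or failed:**
- The top camera shows the maul standing, but about 3 pixels (roughly 7 mm) from where it was at the start.
- The side camera could not confirm the maul because the arm was in the way.
- The top-camera network did not pick out the seated wedge on its own; it outlined the whole holder instead.

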